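Finish the disc-spring stack with alternating faces

ROBOT

A 6-joint arm with a two-finger parallel gripper is mounted at the origin on a cart in front of the work surface, level with it; the furniture and walls round the work are solid. World frame = base frame: x ahead of the robot, y to its left, z up, the work surface at z = 0. Lengths are in m, angles in rad, forces in N, time in s.
With the tool pointing down it reaches from about 0.35 to 0.85 m from the base axis. Payload 8.1 kg.
Tool frame: the origin (TCP) lies between the finger pads; the fingertips stand 19 mm ahead of it and the grasp point (between the pads) is the TCP (finger_overhang is the distance from the TCP to the fingertips, in m); z points along the fingers, y is the line along which they close (so a half turn about z gives the same grasp; the last joint's range is limited). The gripper opens to 85 mm and grips with 20 to 120 N. Pads are 22 mm wide; open, the fingers measure 114 mm over their backs; the gripper's body (76 mm by 85 mm) begins 54 mm behind the grasp point. The pads swing forward as they close: fully open they stand 13 mm farther back than shut.
Start: joints at [1.154, 0.13, 1.488, -0, 1.523, -0.085], TCP at [0.195, 0.567, 0.25] pointing down, gripper open.
Joint ranges: [-2.96, 2.96], [-0.89, 2.26], [0.02, 2.5], [-1.34, 4.48], [0, 2.73], [-2.66, 2.66]. Speed limits (rad/s): [2.39, 2.39, 2.79, 3.14, 3.14, 3.14].

INTERFACE

Orientations are given as a rotation vector (axis times angle).
In Python, from bench import sense, get_image, camera_info, job_done, finger_overhang gives the robot as it stands. The module is installed in compiled form; this text tells all that it offers.
- The arm moves only by the tool drive_tool, never from a script. Its argument "targets" is a list of rows, each an object with "slide": the shift along the tool's x, y, z in cm, a list of three; "dr": the turn, a rotation vector about the tool's x, y, z in rad, a list of three; "claw": the opening, from 0 (shut) to 1 (fully open). In form: [{"slide": [tx, ty, tz], "dr": [ax, ay, az], "claw": claw}, ...]. A call has 1 to 8 rows; each row shifts and turns the commanded pose from where the row before left it, along the tool's axes as they then stand; what a row does not reach is not made up. A row lasts 1/12 s, in which the tool goes at most 41.7 mm and 7.16 degrees, less where a joint would pass 70% of its speed; a pose out of reach is approached as far as the arm can. A call with a gripper value outside its range is refused whole. The fingers move at their own pace and stop on an object; "squeeze" is the grip in N (left out, the last holds). Time passes only in rows, so rows that do not move let the fingers close. It gives the time, the measured TCP pose, the force, the opening and the grip force at its end, in the units of the state.
- sense(): the state, without advancing time (a new reading comes with each control period).
- get_image(name): name is "scene" or "top"; returns (picture, depth): 384x512x3 uint8, red, green, blue; 384x512 float32, m along the optical axis (not along the pixel's ray), 0 where there is no reading.
- camera_info(name): a dict with "K" (3x3 intrinsics, pixels), "k1" (the pictures are not rectified: a ray, as slopes to the right and down, at radius r is drawn at 1 + k1 r^2 times it, then the intrinsics apply), "eye" and "rotation" of the camera in the world. Camera axes: x right, y up, looking along -z (the intrinsics and any distortion apply to the point x, -y, -z); pixel columns grow to the right and rows downward; lengths in m; the calibration is good to about 2 mm. A picture is of the moment at which its call begins. camera_info takes no time and is no camera call.
- job_done(): hands the job in; it is judged then, once.
The state is a dict: "time_s": time; "joint_pos": joint angles; "joint_vel": joint speeds; "tau": joint torques, N m; "ee_pos": TCP position; "tool_rot": TCP orientation; "contact_force": force on the tool from outside, world axes, zero at the start; "moment": the same for the moment, N m; "gripper_width": finger opening in m; "gripper_force": force on a finger pad.
Only numpy, scipy, OpenCV 4.12 (cv2) and the standard library are available. Lean on these libraries where they do the work, as an engineer would, in place of code of your own. Each camera call takes 0.05 s, during which the arm holds its last target. There are 200 camera calls.

TASK

Finish the stack of cone washers on the arbor stand, so that their faces alternate: crown against crown, then wide rim against wide rim. One washer is already on, crown up; thread the two loose cone washers over the arbor in the order that carries on this pattern, each kept the way up it now lies, and leave both sitting flat on the stack.

Things in the scene. Friction and masses are not known exactly. Their poses are not given: they have to be found in the camera images.
- stack_top (a point): point on the arbor's axis at the crown (top face) of the washer already on the arbor stand; z up. The stand, fixed to the table, is a 90 mm square light wood block 20 mm high with a dark steel flange and an upright steel arbor of 12 mm diameter. The washer on it is fixed there, crown up, of the same size as the two loose ones; its crown stands 44 mm above the table. The arbor's tip, pointed over its last 10 mm, stands 52 mm above this point (96 mm above the table).
- washer_cupped_mid (a point): loose steel cone washer (disc spring): 62 mm outer diameter, 30 mm bore, 20 mm high over all. Its wide rim has a plain upright outer edge 10 mm high, from which it tapers to a flat crown of 38 mm diameter round the bore. This one lies crown down, like a dish: the wide rim is uppermost, its outer edge 10 to 20 mm above the table. The point is the washer's centre, on the bore's axis half-way up (10 mm above its underside); z up along the bore. 0.08 to 0.17 kg.
- washer_domed_mid (a point): loose steel cone washer (disc spring): 62 mm outer diameter, 30 mm bore, 20 mm high over all. Its wide rim has a plain upright outer edge 10 mm high, from which it tapers to a flat crown of 38 mm diameter round the bore. This one lies crown up, like a dome: the wide rim is down on the table, its outer edge 0 to 10 mm above it. The point is the washer's centre, on the bore's axis half-way up (10 mm above its underside); z up along the bore. 0.08 to 0.17 kg.
Mind the look-alikes: they are no part of the job. Leave any blue, green or red look-alike of the part that bears washer_cupped_mid alone.

How it is judged:
On the way, in this order (a step that is already met when the one before it is completed fails the run):
1. the cupped washer (crown down) sits flat on the arbor, crown to crown on the washer already there (horizontal distance between washer_cupped_mid and stack_top below 0.012 m and z of washer_cupped_mid in the frame of stack_top between 0.005 and 0.015 m and angle between washer_cupped_mid's own z axis and vertical below 0.175 rad), for 0.2 s.
2. the domed washer (crown up) sits flat on it, rim to rim (all of step 1 and horizontal distance between washer_domed_mid and stack_top below 0.012 m and z of washer_domed_mid in the frame of stack_top between 0.024 and 0.036 m and angle between washer_domed_mid's own z axis and vertical below 0.175 rad), for 0.2 s.
At the end, for the whole second after the job is handed in: Both washers are on the arbor (centres within 12 mm of its axis), level to 10 degrees and still the way up they lay: the cupped one on the fixed washer, its centre 10 mm above that crown (within 5 mm), and the domed one rim to rim on the cupped one, its centre 30 mm above that crown (within 6 mm) (all of step 2); the robot touches nothing.
It also fails if it takes over 64 s, if anything falls off the work surface, if the arm or the gripper's body presses on something with over 40 N, if the wrist force passes 120 N, or if a joint passes its speed limit or range.

## Working session

There is one attempt and no reset: what is moved stays moved. The work goes in short steps, Python scripts to look and compute and a tool call to move; the robot and the scene stay as the last step left them, time stands still between calls to the robot, and variables do not carry over. Pictures are saved under pics/ and viewed, at most 13 in all, crops included, and the job is handed in when it is done.

Besides the shell and the picture viewer there is one more tool, called after "Call:" as name(argument=value, ...) on one line, values as JSON. drive_tool: Moves the arm, as the interface text tells. Its arguments: {"type":"object","properties":{"targets":{"type":"array"},"squeeze":{"type":"number"}},"required":["targets"]}

```bash
mkdir -p pics; ls
python3 - <<'E'
from bench import *
import numpy as np, cv2
s=sense(); print({k:np.round(v,3) for k,v in s.items()}, finger_overhang)
for n in ("scene","top"):
    im,d=get_image(n); np.savez(f"{n}0.npz",im=im,d=d); cv2.imwrite(f"pics/{n}0.png",im[:,:,::-1])
    c=camera_info(n); print(n,{k:np.round(v,3).tolist() for k,v in c.items()}, (d>0).mean())
E
```

```text
pics
{'time_s': np.float64(0.0), 'joint_pos': array([ 1.154,  0.131,  1.489,  0.   ,  1.523, -0.085]), 'joint_vel': array([-0.   ,  0.002,  0.   , -0.001,  0.001, -0.001]), 'tau': array([-3.0000e-03, -5.6938e+01, -5.0056e+01, -1.0000e-03,  1.4000e-02,
        0.0000e+00]), 'ee_pos': array([0.195, 0.567, 0.249]), 'tool_rot': array([-5.190e-01, -3.098e+00,  3.000e-03]), 'contact_force': array([ 0.103, -0.195, -0.154]), 'moment': array([ 0.063, -0.011,  0.014]), 'gripper_force': np.float64(0.0), 'gripper_width': np.float64(0.086)} 0.019
scene {'K': [[363.293, 0.0, 254.188], [0.0, 363.293, 191.906], [0.0, 0.0, 1.0]], 'k1': 0.025, 'eye': [-0.159, -0.681, 0.477], 'rotation': [1.054, -0.54, -0.787]} 0.985626220703125
top {'K': [[415.709, 0.0, 260.956], [0.0, 415.709, 192.71], [0.0, 0.0, 1.0]], 'k1': 0.019, 'eye': [0.349, -0.155, 1.469], 'rotation': [0.097, -0.099, -1.554]} 0.9958648681640625
```

View pics/scene0.png

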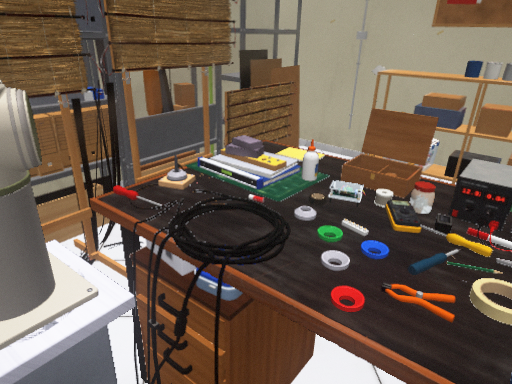

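View pics/top0.png

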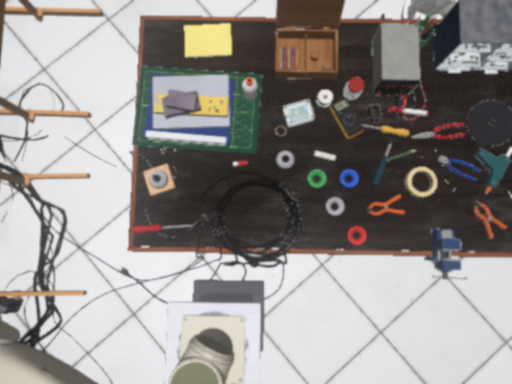

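The scene picture shows the stand at (177,175). There is a bright silver domed ring at (306,213) and a silver dish at (335,260), with green (330,234), blue (375,249) and red (347,298) look-alikes. In the top picture the stand is at (159,179), the silver rings at (286,159) and (335,206), green at (317,178), blue at (349,178) and red at (357,235). The only silver, dish-shaped (crown-down) ring is at scene (335,260), so it should be the cupped washer. I'll confirm that in an enlarged crop.

```bash
cat > h.py <<'E'
from bench import *
import numpy as np, cv2
from scipy.spatial.transform import Rotation as R
def cam(n):
    c=camera_info(n); return np.array(c["K"]),np.array([c["k1"],0,0,0.]),np.array(c["eye"]),R.from_rotvec(c["rotation"]).as_matrix() if np.shape(c["rotation"])==(3,) else np.array(c["rotation"])
def rays(n,uv):
    K,k,e,M=cam(n); p=cv2.undistortPoints(np.float64(uv).reshape(-1,1,2),K,k)[:,0]
    return e,np.c_[p[:,0],-p[:,1],-np.ones(len(p))]@M.T     # scaled so depth multiplies it
def plane(n,uv,z):
    e,r=rays(n,uv); return e+r*((z-e[2])/r[:,2])[:,None]
def proj(n,P):
    K,k,e,M=cam(n); q=(np.atleast_2d(P)-e)@M*[1,-1,-1]
    return cv2.projectPoints(q,np.zeros(3),np.zeros(3),K,k)[0][:,0]
def cloud(n,d,box):
    x0,y0,x1,y1=box; v,u=np.mgrid[y0:y1,x0:x1]; uv=np.c_[u.ravel(),v.ravel()]
    e,r=rays(n,uv); z=d[y0:y1,x0:x1].ravel(); return (e+r*z[:,None]),uv,z>0
E
python3 - <<'E'
from h import *
S=np.load("scene0.npz");T=np.load("top0.npz")
a=S["im"][195:315,280:400]; b=T["im"][140:250,270:380]; c=S["im"][145:205,140:220]; e=T["im"][150:210,130:210]
f=lambda i,w,h:cv2.resize(i,(w,h),interpolation=cv2.INTER_CUBIC)
o=np.vstack([np.hstack([f(a,400,400),f(b,400,400)])[:, :],np.hstack([f(c,266,200),f(e,266,200),np.zeros((200,268,3),np.uint8)])])
cv2.imwrite("pics/crop1.png",o[:,:,::-1])
for nm,t,s in (("stand",(159,179),(177,175)),("silverA",(286,159),(306,213)),("silverB",(335,206),(335,260))):
    print(nm,plane("top",[t],.02).round(3),plane("scene",[s],.02).round(3))
print(proj("top",sense()["ee_pos"]),proj("scene",sense()["ee_pos"]))
for n,D,box in (("top",T,(275,148,298,171)),("top",T,(323,194,347,218)),("scene",S,(290,202,322,224)),("scene",S,(318,247,352,273)),("top",T,(140,160,180,198)),("scene",S,(155,150,200,192))):
    P,uv,ok=cloud(n,D["d"],box);P=P[ok]; print(n,box,"z pct",np.percentile(P[:,2],[2,20,50,80,95,100]).round(3))
E
```

```text
stand [[0.574 0.204 0.02 ]] [[0.587 0.218 0.02 ]]
silverA [[ 0.653 -0.243  0.02 ]] [[ 0.633 -0.257  0.02 ]]
silverB [[ 0.488 -0.415  0.02 ]] [[ 0.481 -0.42   0.02 ]]
[[  5.13629211 296.07615162]] [[-18.63216769 106.93531111]]
top (275, 148, 298, 171) z pct [-0.007 -0.002  0.002  0.015  0.022  0.03 ]
top (323, 194, 347, 218) z pct [-0.006 -0.002  0.002  0.016  0.022  0.031]
scene (290, 202, 322, 224) z pct [-0.001 -0.     0.001  0.013  0.019  0.022]
scene (318, 247, 352, 273) z pct [-0.003 -0.002  0.     0.016  0.019  0.02 ]
top (140, 160, 180, 198) z pct [-0.006 -0.001  0.004  0.024  0.042  0.098]
scene (155, 150, 200, 192) z pct [-0.546 -0.488  0.     0.02   0.042  0.097]
```

View pics/crop1.png

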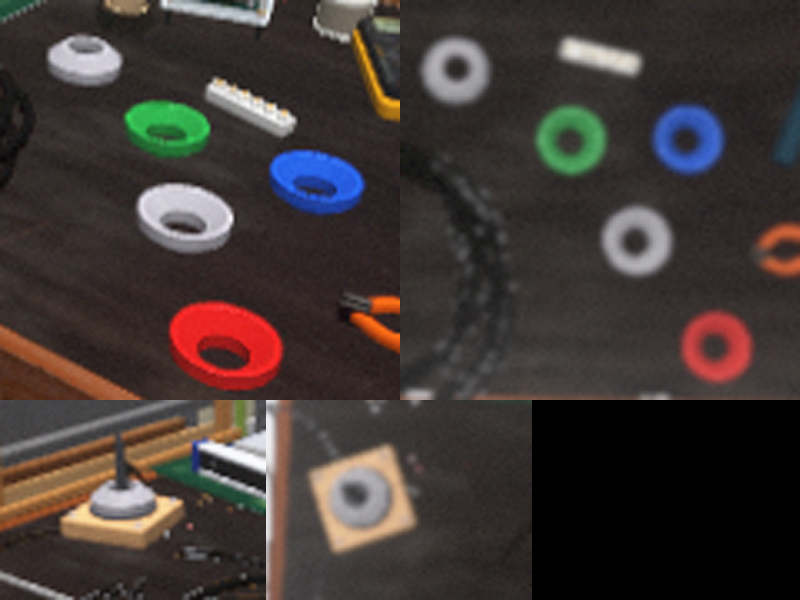

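The crop confirms it: scene (335,260) / top (335,206) is the uncoloured silver dish, the cupped washer. Scene (306,213) / top (286,159) is the silver dome, the domed washer. Green, blue and red are decoys. Next I'll measure the positions accurately.

```bash
cat >> h.py <<'E'
def tri(uvt,uvs):
    e1,r1=rays("top",[uvt]);e2,r2=rays("scene",[uvs]);a=r1[0]/np.linalg.norm(r1);b=r2[0]/np.linalg.norm(r2)
    t=np.linalg.lstsq(np.c_[a,-b],e2-e1,rcond=None)[0];p,q=e1+a*t[0],e2+b*t[1];return (p+q)/2,np.linalg.norm(p-q)
def ring(im,box):
    x0,y0,x1,y1=box;g=cv2.resize(im[y0:y1,x0:x1],None,fx=8,fy=8,interpolation=cv2.INTER_CUBIC)
    h=cv2.cvtColor(g,cv2.COLOR_RGB2HSV);m=((h[...,2]>105)&(h[...,1]<60)).astype(np.uint8)
    c=max(cv2.findContours(m,cv2.RETR_EXTERNAL,cv2.CHAIN_APPROX_NONE)[0],key=cv2.contourArea)
    (cx,cy),ax,an=cv2.fitEllipse(cv2.convexHull(c));return ((cx+.5)/8-.5+x0,(cy+.5)/8-.5+y0),np.round(np.array(ax)/8,1)
E
python3 - <<'E'
from h import *
S=np.load("scene0.npz");T=np.load("top0.npz")
for nm,bt,bs in (("cup",(320,192,350,221),(315,244,355,276)),("dome",(272,145,300,173),(290,200,322,226))):
    ct,at=ring(T["im"],bt);cs,as_=ring(S["im"],bs)
    p,g=tri(ct,cs);print(nm,np.round(ct,2),at,np.round(cs,2),as_,"tri",p.round(4),"gap",round(g,4))
    print("  planes",[(plane("top",[ct],z)[0][:2].round(4),plane("scene",[cs],z)[0][:2].round(4)) for z in (.005,.015)])
    for n,D,b in (("top",T,bt),("scene",S,bs)):
        P,uv,ok=cloud(n,D["d"],b);k=ok&(P[:,2]>.007)&(P[:,2]<.04)
        (x,y),r=cv2.minEnclosingCircle(np.float32(P[k][:,:2]*1000)); print("  cloud",n,x.round(1),y.round(1),round(r,1),P[k].mean(0).round(4),np.percentile(P[k][:,2],[50,90]).round(4))
for n,D,b in (("top",T,(140,160,180,198)),("scene",S,(155,148,200,192))):
    P,uv,ok=cloud(n,D["d"],b)
    for lo,hi in ((.06,.11),(.036,.05),(.03,.05),(.015,.026)):
        k=ok&(P[:,2]>lo)&(P[:,2]<hi)&(abs(P[:,0]-.58)<.08)&(abs(P[:,1]-.21)<.08)
        if k.sum()>0:
            (x,y),r=cv2.minEnclosingCircle(np.float32(P[k][:,:2]*1000)); print("stand",n,lo,k.sum(),np.round([x,y,r],1),P[k].mean(0).round(4),P[k][:,2].max().round(4),uv[k].min(0),uv[k].max(0))
# wood block corners
for n,D,b in (("top",T,(135,155,185,203)),("scene",S,(150,148,205,192))):
    x0,y0,x1,y1=b;g=cv2.resize(D["im"][y0:y1,x0:x1],None,fx=8,fy=8,interpolation=cv2.INTER_CUBIC);h=cv2.cvtColor(g,cv2.COLOR_RGB2HSV)
    m=((h[...,0]<25)&(h[...,1]>60)&(h[...,2]>150)).astype(np.uint8);c=max(cv2.findContours(m,0,1)[0],key=cv2.contourArea)
    q=cv2.minAreaRect(c);c0=(np.array(q[0])+.5)/8-.5+[x0,y0];print("block",n,c0.round(2),np.array(q[1])/8,plane(n,[c0],.02).round(4))
E
```

```text
cup [334.69 205.8 ] [18.7 19.1] [335.05 259.58] [20.1 29.8] tri [ 0.4895 -0.4159  0.0145] gap 0.0013
  planes [(array([ 0.4901, -0.4171]), array([ 0.5033, -0.4109])), (array([ 0.4892, -0.4153]), array([ 0.4893, -0.4167]))]Traceback (most recent call last):
  File "<stdin>", line 9, in <module>
AttributeError: 'float' object has no attribute 'round'
```

Run:
```python
from h import *
S=np.load("scene0.npz");T=np.load("top0.npz")
for nm,bt,bs in (("cup",(320,192,350,221),(315,244,355,276)),("dome",(272,145,300,173),(290,200,322,226))):
    ct,at=ring(T["im"],bt);cs,as_=ring(S["im"],bs)
    p,g=tri(ct,cs);print(nm,np.round(ct,2),at,np.round(cs,2),as_,"tri",p.round(4),"gap",round(g,4))
    print("  planes",[(plane("top",[ct],z)[0][:2].round(4),plane("scene",[cs],z)[0][:2].round(4)) for z in (.005,.015)])
    for n,D,b in (("top",T,bt),("scene",S,bs)):
        P,uv,ok=cloud(n,D["d"],b);k=ok&(P[:,2]>.007)&(P[:,2]<.04)
        (x,y),r=cv2.minEnclosingCircle(np.float32(P[k][:,:2]*1000)); print("  cloud",n,np.round([x,y,r],1),P[k].mean(0).round(4),np.percentile(P[k][:,2],[50,90]).round(4))
for n,D,b in (("top",T,(140,160,180,198)),("scene",S,(155,148,200,192))):
    P,uv,ok=cloud(n,D["d"],b)
    for lo,hi in ((.06,.11),(.036,.05),(.03,.05),(.015,.026)):
        k=ok&(P[:,2]>lo)&(P[:,2]<hi)&(abs(P[:,0]-.58)<.08)&(abs(P[:,1]-.21)<.08)
        if k.sum()>0:
            (x,y),r=cv2.minEnclosingCircle(np.float32(P[k][:,:2]*1000)); print("stand",n,lo,k.sum(),np.round([x,y,r],1),P[k].mean(0).round(4),P[k][:,2].max().round(4),uv[k].min(0),uv[k].max(0))
for n,D,b in (("top",T,(135,155,185,203)),("scene",S,(150,148,205,192))):
    x0,y0,x1,y1=b;g=cv2.resize(D["im"][y0:y1,x0:x1],None,fx=8,fy=8,interpolation=cv2.INTER_CUBIC);h=cv2.cvtColor(g,cv2.COLOR_RGB2HSV)
    m=((h[...,0]<25)&(h[...,1]>60)&(h[...,2]>150)).astype(np.uint8);c=max(cv2.findContours(m,0,1)[0],key=cv2.contourArea)
    q=cv2.minAreaRect(c);c0=(np.array(q[0])+.5)/8-.5+[x0,y0];print("block",n,c0.round(2),np.array(q[1])/8,plane(n,[c0],.02).round(4))
```

```text
cup [334.69 205.8 ] [18.7 19.1] [335.05 259.58] [20.1 29.8] tri [ 0.4895 -0.4159  0.0145] gap 0.0013
  planes [(array([ 0.4901, -0.4171]), array([ 0.5033, -0.4109])), (array([ 0.4892, -0.4153]), array([ 0.4893, -0.4167]))]
  cloud top [ 487.6 -417.5   60.5] [ 0.4891 -0.4155  0.0171] [0.0171 0.0226]
  cloud scene [ 488.1 -416.    32.5] [ 0.4884 -0.4169  0.0147] [0.0152 0.0186]
dome [284.87 158.85] [17.8 18.1] [305.02 212.59] [14.8 22.3] tri [ 0.6568 -0.2403  0.006 ] gap 0.0016
  planes [(array([ 0.6565, -0.2397]), array([ 0.6592, -0.2399])), (array([ 0.6544, -0.2391]), array([ 0.6418, -0.2492]))]
  cloud top [ 664.9 -247.2   55.4] [ 0.6542 -0.2378  0.0154] [0.0157 0.0221]
  cloud scene [ 685.8 -241.7   60.5] [ 0.6601 -0.2444  0.0144] [0.0144 0.0199]
stand top 0.06 18 [573.2 206.4   6.1] [0.5723 0.2047 0.0844] 0.0982 [152 175] [156 179]
stand top 0.036 148 [573.9 205.   30.3] [0.5737 0.2043 0.0411] 0.0495 [149 170] [165 186]
stand top 0.03 192 [573.7 206.7  31.4] [0.573  0.2043 0.0393] 0.0495 [149 170] [166 187]
stand top 0.015 365 [574.3 208.1  60.1] [0.5728 0.205  0.0203] 0.0259 [143 164] [173 194]
stand scene 0.06 37 [573.6 202.6   7.9] [0.5737 0.2018 0.0769] 0.0965 [174 155] [178 166]
stand scene 0.036 97 [573.4 197.6  28.1] [0.5701 0.1962 0.0413] 0.0495 [169 169] [186 176]
stand scene 0.03 140 [571.5 198.2  30. ] [0.5673 0.1941 0.0388] 0.0495 [168 169] [186 177]
stand scene 0.015 198 [576.8 203.6  61.1] [0.5608 0.1861 0.0204] 0.0256 [159 174] [195 184]
block top [158.39 179.14] [25.86563683 26.48390007] [[0.5737 0.2062 0.02  ]]
block scene [174.65 180.49] [14.97400475 39.38755035] [[0.5502 0.1867 0.02  ]]
```

```bash
cat >> h.py <<'E'
def go(*ts):
    s=sense();M=R.from_rotvec(s["tool_rot"]).as_matrix();p=np.array(s["ee_pos"])
    print("t",round(s["time_s"],2),"p",p.round(4),"w",round(s["gripper_width"],4),"gf",round(s["gripper_force"],1),"F",np.round(s["contact_force"],1),"q",np.round(s["joint_pos"],2),"\naxes",M.round(3).tolist())
    for t in ts:
        d=M.T@(np.array(t)-p)*100;print("to",t,"cm",d.round(2),"rows",np.ceil(np.linalg.norm(d)/4.1));p=np.array(t)
E
python3 -c "
from h import *
go((.48,.22,.25),(.489,-.1,.25),(.489,-.416,.12),(.489,-.416,.021))"
```

```text
t 0.1 p [0.1952 0.5669 0.2493] w 0.085 gf 0.0 F [-0.5  0.3  0.5] q [ 1.15  0.13  1.49  0.    1.52 -0.09] 
axes [[-0.945, 0.326, -0.001], [0.326, 0.945, -0.002], [0.0, -0.002, -1.0]]
to (0.48, 0.22, 0.25) cm [-3.822e+01 -2.352e+01 -3.000e-02] rows 11.0
to (0.489, -0.1, 0.25) cm [-11.28 -29.96   0.05] rows 8.0
to (0.489, -0.416, 0.12) cm [-10.3  -29.85  13.05] rows 9.0
to (0.489, -0.416, 0.021) cm [-0.    0.02  9.9 ] rows 3.0
```

Call:
drive_tool(targets=[{"slide":[-3.4,-2.1,0],"dr":[0,0,0],"claw":1},{"slide":[-3.4,-2.1,0],"dr":[0,0,0],"claw":1},{"slide":[-3.4,-2.1,0],"dr":[0,0,0],"claw":1},{"slide":[-3.4,-2.1,0],"dr":[0,0,0],"claw":1},{"slide":[-3.4,-2.1,0],"dr":[0,0,0],"claw":1},{"slide":[-3.4,-2.1,0],"dr":[0,0,0],"claw":1},{"slide":[-3.4,-2.1,0],"dr":[0,0,0],"claw":1},{"slide":[-3.4,-2.1,0],"dr":[0,0,0],"claw":1}], squeeze=40)

```text
time_s: 0.77
ee_pos: [0.3985, 0.318, 0.25]
tool_rot: [-0.518, -3.098, 0.0]
contact_force: [-0.2, 0.6, -0.1]
gripper_width: 0.0854
gripper_force: 0.0
```

Call:
drive_tool(targets=[{"slide":[-3.4,-2.1,0],"dr":[0,0,0],"claw":1},{"slide":[-3.4,-2.1,0],"dr":[0,0,0],"claw":1},{"slide":[-3.4,-2.1,0],"dr":[0,0,0],"claw":1},{"slide":[-1.4,-3.7,0],"dr":[0,0,0],"claw":1},{"slide":[-1.4,-3.7,0],"dr":[0,0,0],"claw":1},{"slide":[-1.4,-3.7,0],"dr":[0,0,0],"claw":1},{"slide":[-1.4,-3.7,0],"dr":[0,0,0],"claw":1},{"slide":[-1.4,-3.7,0],"dr":[0,0,0],"claw":1}])

```text
time_s: 1.43
ee_pos: [0.4791, 0.0275, 0.2499]
tool_rot: [-0.518, -3.098, 0.0]
contact_force: [0.1, -0.5, -0.1]
gripper_width: 0.0853
gripper_force: 0.0
```

Call:
drive_tool(targets=[{"slide":[-1.4,-3.7,0],"dr":[0,0,0],"claw":1},{"slide":[-1.4,-3.7,0],"dr":[0,0,0],"claw":1},{"slide":[-1.4,-3.7,0],"dr":[0,0,0],"claw":1},{"slide":[-1.2,-3.5,1.5],"dr":[0,0,0],"claw":1},{"slide":[-1.2,-3.5,1.5],"dr":[0,0,0],"claw":1},{"slide":[-1.2,-3.5,1.5],"dr":[0,0,0],"claw":1},{"slide":[-1.2,-3.5,1.5],"dr":[0,0,0],"claw":1},{"slide":[-1.2,-3.5,1.5],"dr":[0,0,0],"claw":1}])

```text
time_s: 2.1
ee_pos: [0.4823, -0.276, 0.1742]
tool_rot: [-0.519, -3.098, -0.0]
contact_force: [0.0, 0.1, -0.7]
gripper_width: 0.0854
gripper_force: 0.0
```

```bash
python3 -c "
from h import *
go((.489,-.416,.12),(.489,-.416,.021))"
```

```text
t 2.1 p [ 0.4823 -0.276   0.1742] w 0.0854 gf 0.0 F [ 0.   0.1 -0.7] q [-0.61  0.06  1.7   0.    1.38 -1.85] 
axes [[-0.945, 0.326, -0.0], [0.326, 0.945, 0.0], [0.0, 0.0, -1.0]]
to (0.489, -0.416, 0.12) cm [ -5.2  -13.02   5.42] rows 4.0
to (0.489, -0.416, 0.021) cm [-0.  -0.   9.9] rows 3.0
```

Call:
drive_tool(targets=[{"slide":[-1.3,-3.25,1.35],"dr":[0,0,0],"claw":1},{"slide":[-1.3,-3.25,1.35],"dr":[0,0,0],"claw":1},{"slide":[-1.3,-3.25,1.35],"dr":[0,0,0],"claw":1},{"slide":[-1.3,-3.25,1.35],"dr":[0,0,0],"claw":1},{"slide":[0,0,3.0],"dr":[0,0,0],"claw":1},{"slide":[0,0,3.0],"dr":[0,0,0],"claw":1},{"slide":[0,0,2],"dr":[0,0,0],"claw":1},{"slide":[0,0,0],"dr":[0,0,0],"claw":1}])

```text
time_s: 2.77
ee_pos: [0.4862, -0.4111, 0.0344]
tool_rot: [-0.518, -3.09, -0.01]
contact_force: [0.2, 1.2, -1.4]
gripper_width: 0.0851
gripper_force: 0.0
```

Run:
```python
from h import *
go((.489,-.416,.021))
im,d=get_image("scene");cv2.imwrite("pics/a1.png",cv2.resize(im[160:320,240:440],(800,640)[0:2],interpolation=2)[:600,:,::-1])
```

```text
t 2.77 p [ 0.4862 -0.4111  0.0344] w 0.0851 gf 0.0 F [ 0.2  1.2 -1.4] q [-0.78  0.43  1.55 -0.    1.18 -2.02] 
axes [[-0.945, 0.326, -0.008], [0.326, 0.945, 0.008], [0.01, 0.005, -1.0]]
to (0.489, -0.416, 0.021) cm [-0.44 -0.38  1.34] rows 1.0
```

View pics/a1.png

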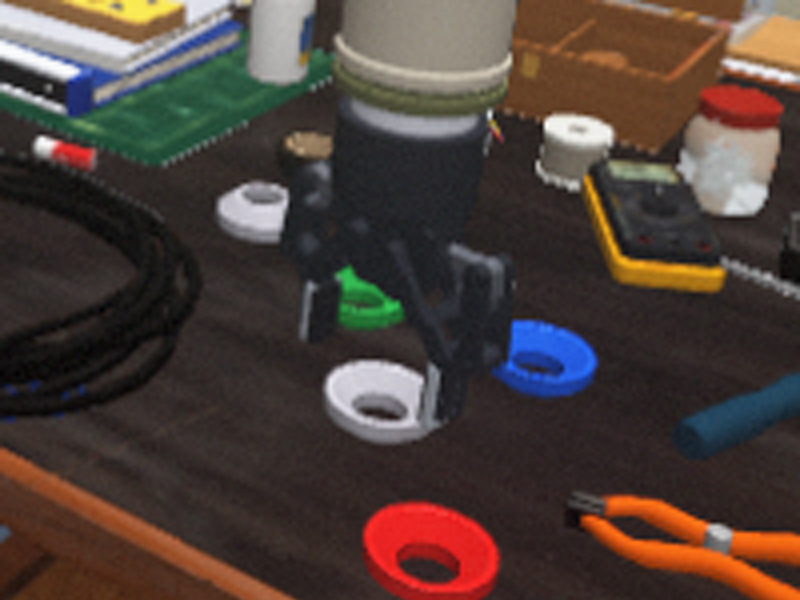

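The crop shows the open gripper astride the silver dish at crop (380,400), with finger tips near (315,335) and (450,410). I'll let it settle and check the pose before descending.

Call:
drive_tool(targets=[{"slide":[0,0,0],"dr":[0,0,0],"claw":1},{"slide":[0,0,0],"dr":[0,0,0],"claw":1}])

```text
time_s: 2.98
ee_pos: [0.491, -0.4151, 0.0436]
tool_rot: [0.518, 3.096, -0.003]
contact_force: [1.1, -0.5, 0.9]
gripper_width: 0.085
gripper_force: 0.0
```

Run:
```python
from h import *
go((.489,-.416,.021))
s=sense()["ee_pos"];M=R.from_rotvec(sense()["tool_rot"]).as_matrix()
for k in (-.0425,0,.0425): print(proj("scene",np.array(s)+M@[0,k,.006]).round(1),(proj("scene",np.array(s)+M@[0,k,.006])*4-[960,640]).round())
```

```text
t 2.98 p [ 0.491  -0.4151  0.0436] w 0.085 gf 0.0 F [ 1.1 -0.5  0.9] q [-0.78  0.42  1.54 -0.    1.18 -2.02] 
axes [[-0.946, 0.326, 0.002], [0.325, 0.946, -0.002], [-0.003, -0.001, -1.0]]
to (0.489, -0.416, 0.021) cm [ 0.16 -0.15  2.26] rows 1.0
[[350.4 260. ]] [[442. 400.]]
[[335.9 250.3]] [[384. 361.]]
[[322.6 241.4]] [[330. 326.]]
```

Call:
drive_tool(targets=[{"slide":[0.1,-0.05,0.5],"dr":[0,0,0],"claw":1},{"slide":[0,0,0.6],"dr":[0,0,0],"claw":1},{"slide":[0,0,0.5],"dr":[0,0,0],"claw":1},{"slide":[0,0,0.2],"dr":[0,0,0],"claw":1},{"slide":[0,0,0],"dr":[0,0,0],"claw":1},{"slide":[0,0,0],"dr":[0,0,0],"claw":1}])

```text
time_s: 3.48
ee_pos: [0.4885, -0.4141, 0.023]
tool_rot: [-0.519, -3.098, -0.001]
contact_force: [0.3, -0.4, 1.1]
gripper_width: 0.0854
gripper_force: 0.0
```

Run:
```python
from h import *
go((.489,-.416,.021))
im,d=get_image("scene");cv2.imwrite("pics/a2.png",cv2.resize(im[215:290,290:390],(800,600),interpolation=2)[:,:,::-1])
```

```text
t 3.48 p [ 0.4885 -0.4141  0.023 ] w 0.0854 gf 0.0 F [ 0.3 -0.4  1.1] q [-0.78  0.44  1.55 -0.    1.15 -2.02] 
axes [[-0.945, 0.326, -0.0], [0.326, 0.945, 0.0], [0.001, 0.0, -1.0]]
to (0.489, -0.416, 0.021) cm [-0.11 -0.17  0.2 ] rows 1.0
```

View pics/a2.png

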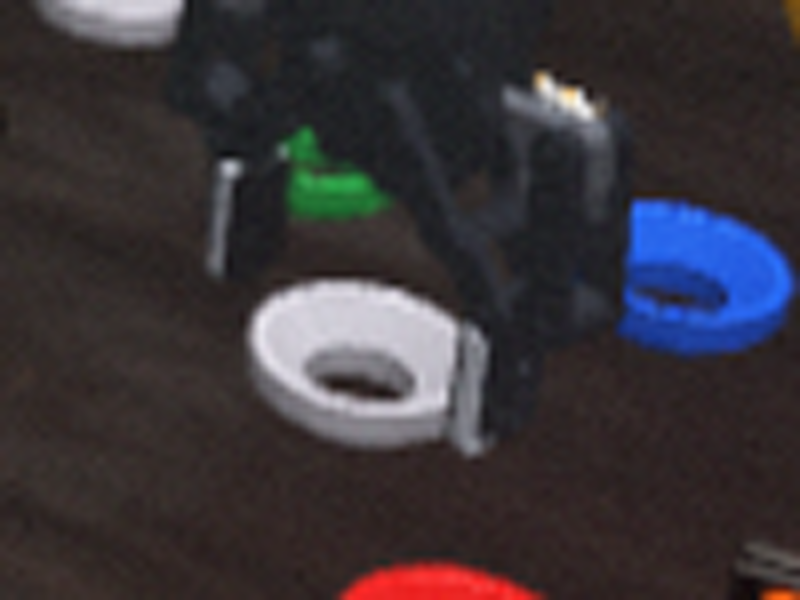

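The tips are at crop (220,270) and (470,450), either side of the dish at (358,360), and it is well centred. I'll lower 3 mm and close.

Call:
drive_tool(targets=[{"slide":[-0.1,-0.1,0.3],"dr":[0,0,0],"claw":1},{"slide":[0,0,0],"dr":[0,0,0],"claw":0.6},{"slide":[0,0,0],"dr":[0,0,0],"claw":0.4},{"slide":[0,0,0],"dr":[0,0,0],"claw":0.3},{"slide":[0,0,0],"dr":[0,0,0],"claw":0.3},{"slide":[0,0,0],"dr":[0,0,0],"claw":0.3},{"slide":[0,0,0],"dr":[0,0,0],"claw":0.3},{"slide":[0,0,0],"dr":[0,0,0],"claw":0.3}], squeeze=40)

```text
time_s: 4.2
ee_pos: [0.4895, -0.4157, 0.0206]
tool_rot: [0.519, 3.098, -0.001]
contact_force: [0.6, 0.2, 2.3]
gripper_width: 0.0601
gripper_force: 43.6
```

Run:
```python
from h import *
go((.489,-.416,.16),(.57,-.1,.2),(.5735,.204,.16))
```

```text
t 4.2 p [ 0.4895 -0.4157  0.0206] w 0.0601 gf 43.6 F [0.6 0.2 2.3] q [-0.78  0.45  1.54  0.    1.15 -2.02] 
axes [[-0.945, 0.326, 0.0], [0.326, 0.945, -0.0], [-0.001, -0.0, -1.0]]
to (0.489, -0.416, 0.16) cm [  0.03  -0.04 -13.94] rows 4.0
to (0.57, -0.1, 0.2) cm [ 2.63 32.51 -4.01] rows 9.0
to (0.5735, 0.204, 0.16) cm [ 9.57 28.86  3.99] rows 8.0
```

Call:
drive_tool(targets=[{"slide":[0,0,-0.5],"dr":[0,0,0],"claw":0.3},{"slide":[0,0,-1],"dr":[0,0,0],"claw":0.3},{"slide":[0,0,-2],"dr":[0,0,0],"claw":0.3},{"slide":[0,0,-2.5],"dr":[0,0,0],"claw":0.3},{"slide":[0,0,-2.5],"dr":[0,0,0],"claw":0.3},{"slide":[0,0,-2.5],"dr":[0,0,0],"claw":0.3},{"slide":[0,0,-1.5],"dr":[0,0,0],"claw":0.3},{"slide":[0,0,-0.5],"dr":[0,0,0],"claw":0.3}])

```text
time_s: 4.87
ee_pos: [0.4907, -0.4169, 0.1551]
tool_rot: [0.518, 3.094, -0.006]
contact_force: [-0.0, 0.1, -1.1]
gripper_width: 0.0595
gripper_force: 43.6
```

Run:
```python
from h import *
go((.57,-.1,.2),(.5735,.204,.16))
print(proj("scene",sense()["ee_pos"]))
im,d=get_image("scene");cv2.imwrite("pics/a3.png",cv2.resize(im[170:245,290:390],(800,600),interpolation=2)[:,:,::-1])
```

```text
t 4.87 p [ 0.4907 -0.4169  0.1551] w 0.0595 gf 43.6 F [-0.   0.1 -1.1] q [-0.78  0.3   1.47 -0.    1.37 -2.02] 
axes [[-0.945, 0.326, 0.004], [0.326, 0.945, -0.004], [-0.005, -0.003, -1.0]]
to (0.57, -0.1, 0.2) cm [ 2.8  32.54 -4.59] rows 9.0
to (0.5735, 0.204, 0.16) cm [ 9.59 28.87  3.87] rows 8.0
[[343.38873436 202.39529852]]
```

View pics/a3.png

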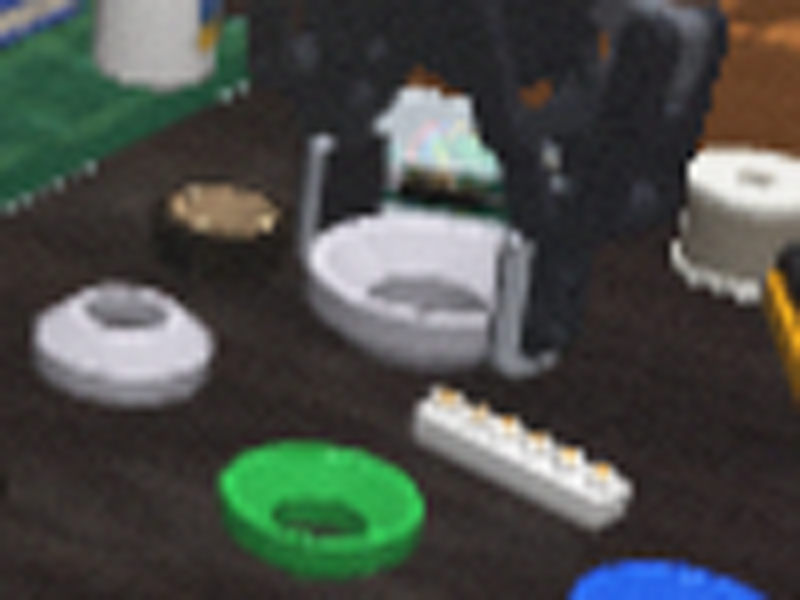

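The picture shows the silver dish held level between the pads (crop (415,290)), with the dome and the decoys undisturbed. Moving to the arbor.

Call:
drive_tool(targets=[{"slide":[0.1,1.5,-0.5],"dr":[0,0,0],"claw":0.3},{"slide":[0.2,2.5,-1.0],"dr":[0,0,0],"claw":0.3},{"slide":[0.4,3.7,-0.5],"dr":[0,0,0],"claw":0.3},{"slide":[0.4,3.7,-0.5],"dr":[0,0,0],"claw":0.3},{"slide":[0.4,3.7,-0.5],"dr":[0,0,0],"claw":0.3},{"slide":[0.4,3.7,-0.5],"dr":[0,0,0],"claw":0.3},{"slide":[0.4,3.7,-0.5],"dr":[0,0,0],"claw":0.3},{"slide":[0.4,3.7,-0.5],"dr":[0,0,0],"claw":0.3}])

```text
time_s: 5.58
ee_pos: [0.5481, -0.1562, 0.1937]
tool_rot: [-0.518, -3.096, -0.001]
contact_force: [0.7, -0.9, -1.3]
gripper_width: 0.0599
gripper_force: 43.6
```

Call:
drive_tool(targets=[{"slide":[0.9,3.6,0],"dr":[0,0,0],"claw":0.3},{"slide":[0.9,3.6,0],"dr":[0,0,0],"claw":0.3},{"slide":[0.9,3.6,0],"dr":[0,0,0],"claw":0.3},{"slide":[0.9,3.6,0],"dr":[0,0,0],"claw":0.3},{"slide":[0.9,3.6,0],"dr":[0,0,0],"claw":0.3},{"slide":[0.9,3.6,0],"dr":[0,0,0],"claw":0.3},{"slide":[0.9,3.6,0],"dr":[0,0,0],"claw":0.3},{"slide":[0.9,3.6,0],"dr":[0,0,0],"claw":0.3}])

```text
time_s: 6.25
ee_pos: [0.5732, 0.139, 0.1935]
tool_rot: [-0.518, -3.096, 0.001]
contact_force: [0.5, -1.3, -0.5]
gripper_width: 0.0598
gripper_force: 43.6
```

Call:
drive_tool(targets=[{"slide":[1.0,2.5,1.0],"dr":[0,0,0],"claw":0.3},{"slide":[0.8,2.0,1.2],"dr":[0,0,0],"claw":0.3},{"slide":[0.5,1.3,0.9],"dr":[0,0,0],"claw":0.3},{"slide":[0.2,0.6,0.5],"dr":[0,0,0],"claw":0.3},{"slide":[0,0,0],"dr":[0,0,0],"claw":0.3},{"slide":[0,0,0],"dr":[0,0,0],"claw":0.3},{"slide":[0,0,0],"dr":[0,0,0],"claw":0.3},{"slide":[0,0,0],"dr":[0,0,0],"claw":0.3}])

```text
time_s: 6.92
ee_pos: [0.5728, 0.2041, 0.1601]
tool_rot: [0.521, 3.097, 0.0]
contact_force: [-0.4, -0.4, -1.4]
gripper_width: 0.0599
gripper_force: 43.6
```

Run:
```python
from h import *
go((.5735,.204,.14),(.5735,.204,.066))
im,d=get_image("scene");cv2.imwrite("pics/a4.png",cv2.resize(im[105:195,115:235],(800,600),interpolation=2)[:,:,::-1])
p=np.array(sense()["ee_pos"]);print(proj("scene",p),proj("scene",p-[0,0,.0056]),proj("scene",[.5735,.204,.096]))
```

```text
t 6.92 p [0.5728 0.2041 0.1601] w 0.0599 gf 43.6 F [-0.4 -0.4 -1.4] q [ 0.26  0.21  1.57 -0.    1.36 -0.98] 
axes [[-0.945, 0.327, 0.001], [0.327, 0.945, 0.0], [-0.001, 0.0, -1.0]]
to (0.5735, 0.204, 0.14) cm [-0.07  0.01  2.01] rows 1.0
to (0.5735, 0.204, 0.066) cm [ 0.01 -0.    7.4 ] rows 2.0
[[173.62578733 136.02126334]] [[173.74320176 137.74674292]] [[175.15438504 155.35550595]]
```

View pics/a4.png

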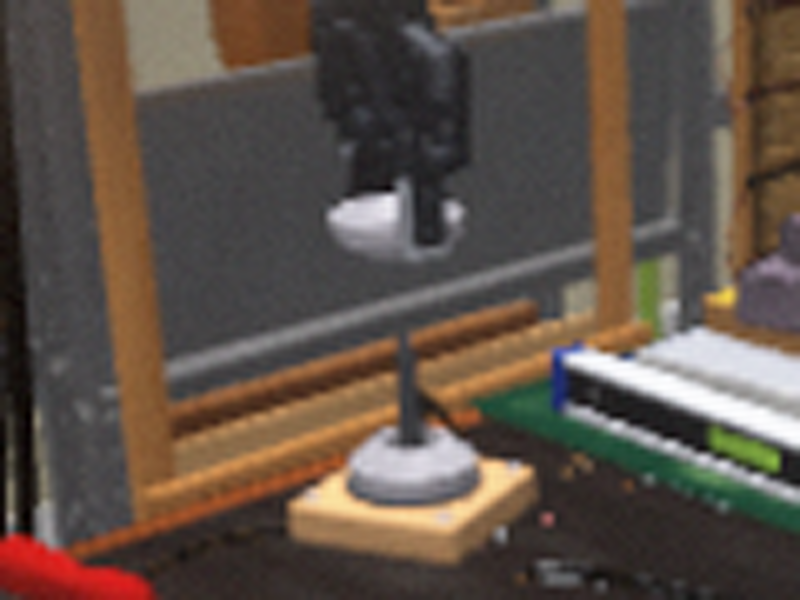

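The dish (crop centre x≈396, y≈228) hangs over the arbor tip (405,330), which matches the projected offset. Lowering it on.

Call:
drive_tool(targets=[{"slide":[0,0,0.8],"dr":[0,0,0],"claw":0.3},{"slide":[0,0,1.5],"dr":[0,0,0],"claw":0.3},{"slide":[0,0,1.8],"dr":[0,0,0],"claw":0.3},{"slide":[0,0,1.6],"dr":[0,0,0],"claw":0.3},{"slide":[0,0,1.4],"dr":[0,0,0],"claw":0.3},{"slide":[0,0,1.0],"dr":[0,0,0],"claw":0.3},{"slide":[0,0,0.6],"dr":[0,0,0],"claw":0.3},{"slide":[0,0,0.3],"dr":[0,0,0],"claw":0.3}])

```text
time_s: 7.63
ee_pos: [0.5717, 0.2051, 0.0682]
tool_rot: [-0.519, -3.097, 0.001]
contact_force: [-0.2, 0.4, -0.4]
gripper_width: 0.0599
gripper_force: 43.6
```

Call:
drive_tool(targets=[{"slide":[0,0,0.1],"dr":[0,0,0],"claw":0.3},{"slide":[0,0,0.1],"dr":[0,0,0],"claw":0.3},{"slide":[0,0,0.1],"dr":[0,0,0],"claw":0.3},{"slide":[0,0,0],"dr":[0,0,0],"claw":0.3},{"slide":[0,0,0],"dr":[0,0,0],"claw":0.3}])

```text
time_s: 8.05
ee_pos: [0.5725, 0.2055, 0.0669]
tool_rot: [0.518, 3.098, 0.001]
contact_force: [0.2, -0.3, -0.8]
gripper_width: 0.0604
gripper_force: 43.6
```

Call:
drive_tool(targets=[{"slide":[-0.1,-0.1,0.1],"dr":[0,0,0],"claw":0.3},{"slide":[0,0,0.1],"dr":[0,0,0],"claw":0.3},{"slide":[0,0,0],"dr":[0,0,0],"claw":0.3},{"slide":[0,0,0],"dr":[0,0,0],"claw":0.3}])

```text
time_s: 8.38
ee_pos: [0.573, 0.2041, 0.0646]
tool_rot: [0.519, 3.098, 0.0]
contact_force: [1.0, -0.7, -0.1]
gripper_width: 0.0598
gripper_force: 43.7
```

Call:
drive_tool(targets=[{"slide":[0,0,0.1],"dr":[0,0,0],"claw":0.3},{"slide":[0,0,0],"dr":[0,0,0],"claw":0.3},{"slide":[0,0,0],"dr":[0,0,0],"claw":0.3}])

```text
time_s: 8.63
ee_pos: [0.573, 0.2041, 0.0645]
tool_rot: [0.519, 3.098, 0.0]
contact_force: [-3.4, -2.2, 8.2]
gripper_width: 0.0601
gripper_force: 44.5
```

Contact at z = 0.0645, as predicted. Releasing.

Call:
drive_tool(targets=[{"slide":[0,0,0],"dr":[0,0,0],"claw":0.8},{"slide":[0,0,0],"dr":[0,0,0],"claw":0.9},{"slide":[0,0,0],"dr":[0,0,0],"claw":1},{"slide":[0,0,0],"dr":[0,0,0],"claw":1},{"slide":[0,0,0],"dr":[0,0,0],"claw":1},{"slide":[0,0,-0.5],"dr":[0,0,0],"claw":1},{"slide":[0,0,-1],"dr":[0,0,0],"claw":1},{"slide":[0,0,-2],"dr":[0,0,0],"claw":1}])

```text
time_s: 9.3
ee_pos: [0.5709, 0.2036, 0.0967]
tool_rot: [-0.518, -3.094, 0.003]
contact_force: [-0.4, -0.4, -0.8]
gripper_width: 0.0853
gripper_force: 0.0
```

Call:
drive_tool(targets=[{"slide":[0,0,-3],"dr":[0,0,0],"claw":1},{"slide":[0,0,-3],"dr":[0,0,0],"claw":1},{"slide":[-0.5,-2,-2],"dr":[0,0,0],"claw":1},{"slide":[-1,-3.6,0],"dr":[0,0,0],"claw":1},{"slide":[-1,-3.6,0],"dr":[0,0,0],"claw":1},{"slide":[-1,-3.6,0],"dr":[0,0,0],"claw":1},{"slide":[-1.5,-3.6,0],"dr":[0,0,0],"claw":1},{"slide":[-1.5,-3.6,0],"dr":[0,0,0],"claw":1}])

```text
time_s: 9.97
ee_pos: [0.569, -0.0077, 0.1799]
tool_rot: [0.517, 3.097, 0.0]
contact_force: [0.9, -0.1, 0.5]
gripper_width: 0.0854
gripper_force: 0.0
```

Run:
```python
from h import *
go((.656,-.240,.12))
im,d=get_image("scene");iT,dT=get_image("top")
np.savez("m.npz",im=im,d=d,iT=iT,dT=dT)
a=cv2.resize(im[135:195,135:215],(400,300),interpolation=2);b=cv2.resize(iT[150:210,120:200],(400,300),interpolation=2)
c=cv2.resize(im[190:235,275:335],(400,300),interpolation=2);e=cv2.resize(iT[140:200,250:330],(400,300),interpolation=2)
cv2.imwrite("pics/a5.png",np.vstack([np.hstack([a,b]),np.hstack([c,e])])[:,:,::-1])
for n,D,b in (("top",dT,(140,160,180,198)),("scene",d,(155,148,200,192))):
    P,uv,ok=cloud(n,D,b);k=ok&(np.hypot(P[:,0]-.5735,P[:,1]-.204)<.034)&(P[:,2]>.047)&(P[:,2]<.075);print(n,k.sum(),P[k].mean(0).round(4),np.percentile(P[k][:,2],[50,90]).round(4))
```

```text
t 9.97 p [ 0.569  -0.0077  0.1799] w 0.0854 gf 0.0 F [ 0.9 -0.1  0.5] q [-0.1   0.09  1.66  0.    1.39 -1.34] 
axes [[-0.946, 0.325, 0.002], [0.325, 0.946, -0.0], [-0.002, 0.0, -1.0]]
to (0.656, -0.24, 0.12) cm [-15.77 -19.14   6.01] rows 7.0
top 155 [0.5743 0.2139 0.0606] [0.0605 0.0658]
scene 161 [0.5713 0.1988 0.0603] [0.0604 0.0649]
```

View pics/a5.png

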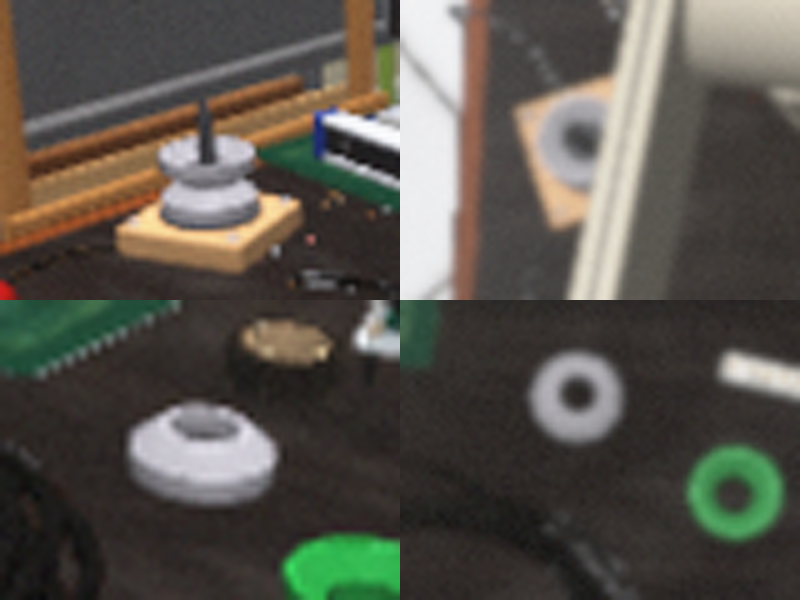

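The dish sits level on the fixed washer, with the arbor through its bore (top-left panel, (207,150)). The dome is still where it was. Going for the dome.

Call:
drive_tool(targets=[{"slide":[-2.4,-2.9,0.9],"dr":[0,0,0],"claw":1},{"slide":[-2.4,-2.9,0.9],"dr":[0,0,0],"claw":1},{"slide":[-2.4,-2.9,0.9],"dr":[0,0,0],"claw":1},{"slide":[-2.4,-2.9,0.9],"dr":[0,0,0],"claw":1},{"slide":[-2.4,-2.9,0.9],"dr":[0,0,0],"claw":1},{"slide":[-1.9,-2.3,0.8],"dr":[0,0,0],"claw":1},{"slide":[-1.2,-1.5,0.5],"dr":[0,0,0],"claw":1},{"slide":[-0.6,-0.7,0.2],"dr":[0,0,0],"claw":1}])

```text
time_s: 10.73
ee_pos: [0.6557, -0.2393, 0.1178]
tool_rot: [-0.522, -3.097, 0.0]
contact_force: [0.1, -0.8, -0.5]
gripper_width: 0.0854
gripper_force: 0.0
```

Call:
drive_tool(targets=[{"slide":[0,0,1.0],"dr":[0,0,0],"claw":1},{"slide":[0,0,2.0],"dr":[0,0,0],"claw":1},{"slide":[0,0,2.0],"dr":[0,0,0],"claw":1},{"slide":[0,0,1.5],"dr":[0,0,0],"claw":1},{"slide":[0,0,0.8],"dr":[0,0,0],"claw":1},{"slide":[0,0,0.2],"dr":[0,0,0],"claw":1},{"slide":[0,0,0],"dr":[0,0,0],"claw":1},{"slide":[0,0,0],"dr":[0,0,0],"claw":1}])

```text
time_s: 11.4
ee_pos: [0.6563, -0.2368, 0.0446]
tool_rot: [0.518, 3.097, -0.001]
contact_force: [-0.1, 0.7, 1.0]
gripper_width: 0.0855
gripper_force: 0.0
```

```bash
python3 -c "
from h import *
go((.656,-.240,.0155))"
```

```text
t 11.4 p [ 0.6563 -0.2368  0.0446] w 0.0855 gf 0.0 F [-0.1  0.7  1. ] q [-0.42  0.55  1.36  0.    1.23 -1.66] 
axes [[-0.946, 0.325, 0.001], [0.325, 0.946, -0.001], [-0.002, -0.0, -1.0]]
to (0.656, -0.24, 0.0155) cm [-0.07 -0.31  2.91] rows 1.0
```

Call:
drive_tool(targets=[{"slide":[0,-0.2,0.5],"dr":[0,0,0],"claw":1},{"slide":[0,0,0.9],"dr":[0,0,0],"claw":1},{"slide":[0,0,0.8],"dr":[0,0,0],"claw":1},{"slide":[0,0,0.5],"dr":[0,0,0],"claw":1},{"slide":[0,0,0.2],"dr":[0,0,0],"claw":1},{"slide":[0,0,0],"dr":[0,0,0],"claw":1},{"slide":[0,0,0],"dr":[0,0,0],"claw":1}])

```text
time_s: 11.98
ee_pos: [0.6547, -0.2388, 0.0139]
tool_rot: [-0.519, -3.098, -0.0]
contact_force: [0.5, 0.2, -0.1]
gripper_width: 0.0855
gripper_force: 0.0
```

Run:
```python
from h import *
go((.656,-.240,.0155))
im,d=get_image("scene");cv2.imwrite("pics/a6.png",cv2.resize(im[170:245,260:360],(800,600),interpolation=2)[:,:,::-1])
```

```text
t 11.98 p [ 0.6547 -0.2388  0.0139] w 0.0855 gf 0.0 F [ 0.5  0.2 -0.1] q [-0.42  0.59  1.37 -0.    1.19 -1.66] 
axes [[-0.945, 0.326, -0.001], [0.326, 0.945, 0.0], [0.001, 0.0, -1.0]]
to (0.656, -0.24, 0.0155) cm [-0.16 -0.07 -0.16] rows 1.0
```

View pics/a6.png

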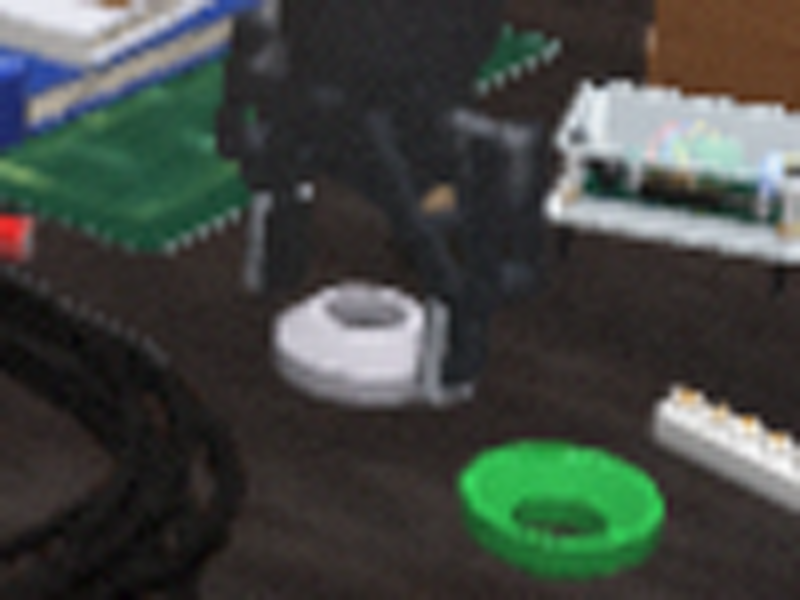

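The dome (crop (360,345)) stands between the open fingers. I'll make a small correction and close.

Call:
drive_tool(targets=[{"slide":[-0.1,0,-0.1],"dr":[0,0,0],"claw":1},{"slide":[0,0,0],"dr":[0,0,0],"claw":0.7},{"slide":[0,0,0],"dr":[0,0,0],"claw":0.5},{"slide":[0,0,0],"dr":[0,0,0],"claw":0.3},{"slide":[0,0,0],"dr":[0,0,0],"claw":0.3},{"slide":[0,0,0],"dr":[0,0,0],"claw":0.3},{"slide":[0,0,0],"dr":[0,0,0],"claw":0.3},{"slide":[0,0,0],"dr":[0,0,0],"claw":0.3}], squeeze=40)

```text
time_s: 12.7
ee_pos: [0.6565, -0.2395, 0.0166]
tool_rot: [0.519, 3.097, -0.001]
contact_force: [-1.4, 0.3, 5.2]
gripper_width: 0.06
gripper_force: 43.0
```

Call:
drive_tool(targets=[{"slide":[0,0,0],"dr":[0,0,0],"claw":0.3}])

```text
time_s: 12.78
ee_pos: [0.6565, -0.2395, 0.0166]
tool_rot: [0.518, 3.097, -0.001]
contact_force: [-1.2, 0.6, 4.0]
gripper_width: 0.0595
gripper_force: 43.0
```

Call:
drive_tool(targets=[{"slide":[0,0,-0.5],"dr":[0,0,0],"claw":0.3},{"slide":[0,0,-1.2],"dr":[0,0,0],"claw":0.3},{"slide":[0,0,-2.4],"dr":[0,0,0],"claw":0.3},{"slide":[0,0,-3],"dr":[0,0,0],"claw":0.3},{"slide":[0,0,-3],"dr":[0,0,0],"claw":0.3},{"slide":[0,0.5,-3],"dr":[0,0,0],"claw":0.3},{"slide":[0.4,1.2,-2.4],"dr":[0,0,0],"claw":0.3},{"slide":[0.8,2,-1.4],"dr":[0,0,0],"claw":0.3}])

```text
time_s: 13.45
ee_pos: [0.6579, -0.2023, 0.1898]
tool_rot: [0.521, 3.092, -0.003]
contact_force: [1.6, 0.2, -0.7]
gripper_width: 0.0595
gripper_force: 43.7
```

Run:
```python
from h import *
go((.5735,.204,.185))
p=np.array(sense()["ee_pos"]);u=proj("scene",p)[0];print(u);x,y=(int(u[0])-40,int(u[1])-30)
im,d=get_image("scene");cv2.imwrite("pics/a7.png",cv2.resize(im[y:y+60,x:x+80],(800,600),interpolation=2)[:,:,::-1])
```

```text
t 13.45 p [ 0.6579 -0.2023  0.1898] w 0.0595 gf 43.7 F [ 1.6  0.2 -0.7] q [-0.37  0.39  1.29 -0.    1.45 -1.61] 
axes [[-0.945, 0.328, 0.006], [0.328, 0.945, -0.003], [-0.006, -0.001, -1.0]]
to (0.5735, 0.204, 0.185) cm [21.29 35.62  0.31] rows 11.0
[298.41277222 147.27679691]
```

View pics/a7.png

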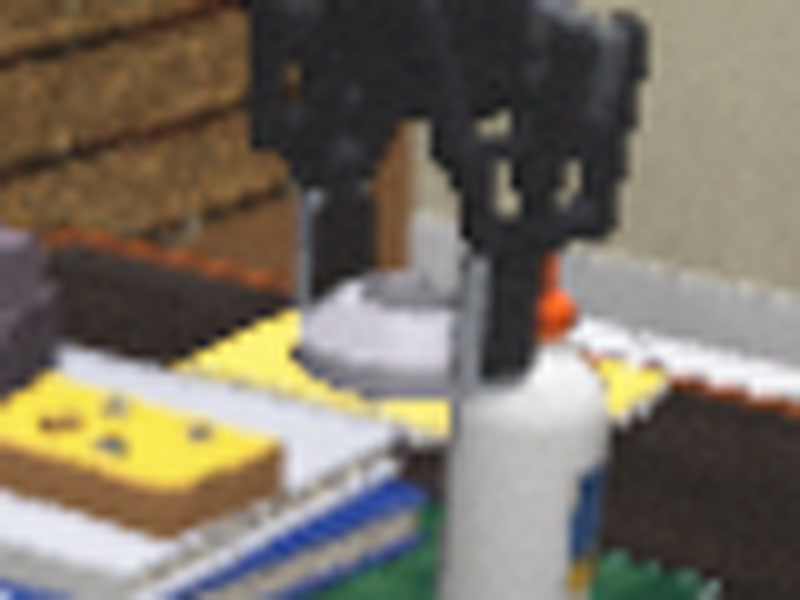

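The dome is held level (crop (380,340)). Carrying it to the arbor.

Call:
drive_tool(targets=[{"slide":[1.0,1.7,0],"dr":[0,0,0],"claw":0.3},{"slide":[1.9,3.2,0],"dr":[0,0,0],"claw":0.3},{"slide":[2.1,3.5,0],"dr":[0,0,0],"claw":0.3},{"slide":[2.1,3.5,0],"dr":[0,0,0],"claw":0.3},{"slide":[2.1,3.5,0],"dr":[0,0,0],"claw":0.3},{"slide":[2.1,3.5,0],"dr":[0,0,0],"claw":0.3},{"slide":[2.1,3.5,0],"dr":[0,0,0],"claw":0.3},{"slide":[2.1,3.5,0],"dr":[0,0,0],"claw":0.3}])

```text
time_s: 14.17
ee_pos: [0.5935, 0.0969, 0.185]
tool_rot: [0.519, 3.098, 0.0]
contact_force: [1.2, 0.5, -2.3]
gripper_width: 0.0597
gripper_force: 43.7
```

Call:
drive_tool(targets=[{"slide":[2.0,3.3,0],"dr":[0,0,0],"claw":0.3},{"slide":[1.7,2.9,0],"dr":[0,0,0],"claw":0.3},{"slide":[1.2,1.9,0],"dr":[0,0,0],"claw":0.3},{"slide":[0.7,1.2,0],"dr":[0,0,0],"claw":0.3},{"slide":[0.2,0.4,0],"dr":[0,0,0],"claw":0.3},{"slide":[0,0,0],"dr":[0,0,0],"claw":0.3},{"slide":[0,0,0],"dr":[0,0,0],"claw":0.3},{"slide":[0,0,0],"dr":[0,0,0],"claw":0.3}])

```text
time_s: 14.83
ee_pos: [0.5716, 0.2041, 0.1843]
tool_rot: [0.521, 3.098, -0.001]
contact_force: [0.5, -0.3, -1.4]
gripper_width: 0.0597
gripper_force: 43.7
```

Run:
```python
from h import *
go((.573,.204,.15),(.573,.204,.083))
```

```text
t 14.83 p [0.5716 0.2041 0.1843] w 0.0597 gf 43.7 F [ 0.5 -0.3 -1.4] q [ 0.26  0.19  1.55 -0.    1.41 -0.98] 
axes [[-0.945, 0.327, 0.0], [0.327, 0.945, -0.001], [-0.0, -0.001, -1.0]]
to (0.573, 0.204, 0.15) cm [-0.13  0.04  3.43] rows 1.0
to (0.573, 0.204, 0.083) cm [0.  0.  6.7] rows 2.0
```

Call:
drive_tool(targets=[{"slide":[-0.1,0,0.8],"dr":[0,0,0],"claw":0.3},{"slide":[0,0,1.6],"dr":[0,0,0],"claw":0.3},{"slide":[0,0,2.0],"dr":[0,0,0],"claw":0.3},{"slide":[0,0,2.0],"dr":[0,0,0],"claw":0.3},{"slide":[0,0,1.6],"dr":[0,0,0],"claw":0.3},{"slide":[0,0,1.0],"dr":[0,0,0],"claw":0.3},{"slide":[0,0,0.6],"dr":[0,0,0],"claw":0.3},{"slide":[0,0,0.3],"dr":[0,0,0],"claw":0.3}])

```text
time_s: 15.5
ee_pos: [0.5718, 0.2046, 0.0841]
tool_rot: [-0.52, -3.097, 0.001]
contact_force: [-0.3, -0.3, -1.1]
gripper_width: 0.0597
gripper_force: 43.7
```

Call:
drive_tool(targets=[{"slide":[0,0,0.1],"dr":[0,0,0],"claw":0.3},{"slide":[0,0,0],"dr":[0,0,0],"claw":0.3},{"slide":[0,0,0],"dr":[0,0,0],"claw":0.3},{"slide":[0,0,0],"dr":[0,0,0],"claw":0.3}])

```text
time_s: 15.83
ee_pos: [0.5728, 0.2056, 0.0855]
tool_rot: [0.518, 3.097, 0.001]
contact_force: [-0.3, -0.7, -2.2]
gripper_width: 0.0596
gripper_force: 43.7
```

Call:
drive_tool(targets=[{"slide":[0,-0.1,0.1],"dr":[0,0,0],"claw":0.3},{"slide":[0,0,0.1],"dr":[0,0,0],"claw":0.3},{"slide":[0,0,0.1],"dr":[0,0,0],"claw":0.3},{"slide":[0,0,0],"dr":[0,0,0],"claw":0.3},{"slide":[0,0,0],"dr":[0,0,0],"claw":0.3}])

```text
time_s: 16.25
ee_pos: [0.5716, 0.2044, 0.0811]
tool_rot: [-0.519, -3.098, 0.0]
contact_force: [0.4, 0.7, -1.7]
gripper_width: 0.0598
gripper_force: 43.7
```

Call:
drive_tool(targets=[{"slide":[0,0,0.1],"dr":[0,0,0],"claw":0.3},{"slide":[0,0,0],"dr":[0,0,0],"claw":0.3},{"slide":[0,0,0],"dr":[0,0,0],"claw":0.3}])

```text
time_s: 16.5
ee_pos: [0.5719, 0.2044, 0.0806]
tool_rot: [0.519, 3.098, 0.0]
contact_force: [-0.6, -0.7, 2.0]
gripper_width: 0.0596
gripper_force: 43.9
```

Call:
drive_tool(targets=[{"slide":[0,0,0.1],"dr":[0,0,0],"claw":0.3},{"slide":[0,0,0],"dr":[0,0,0],"claw":0.3},{"slide":[0,0,0],"dr":[0,0,0],"claw":0.3}])

```text
time_s: 16.75
ee_pos: [0.572, 0.2045, 0.0805]
tool_rot: [0.519, 3.098, 0.0]
contact_force: [-5.1, -2.3, 9.2]
gripper_width: 0.0599
gripper_force: 44.7
```

Contact is at z = 0.0805, matching the predicted 0.0806. Releasing and backing off.

Call:
drive_tool(targets=[{"slide":[0,0,-0.05],"dr":[0,0,0],"claw":0.8},{"slide":[0,0,0],"dr":[0,0,0],"claw":0.9},{"slide":[0,0,0],"dr":[0,0,0],"claw":1},{"slide":[0,0,0],"dr":[0,0,0],"claw":1},{"slide":[0,0,0],"dr":[0,0,0],"claw":1},{"slide":[0,0,-0.5],"dr":[0,0,0],"claw":1},{"slide":[0,0,-1],"dr":[0,0,0],"claw":1},{"slide":[0,0,-2],"dr":[0,0,0],"claw":1}])

```text
time_s: 17.42
ee_pos: [0.57, 0.2039, 0.1132]
tool_rot: [-0.518, -3.094, 0.003]
contact_force: [0.4, -0.5, -0.1]
gripper_width: 0.0858
gripper_force: 0.0
```

Call:
drive_tool(targets=[{"slide":[0,0,-3],"dr":[0,0,0],"claw":1},{"slide":[0,0,-3],"dr":[0,0,0],"claw":1},{"slide":[0,-1,-2],"dr":[0,0,0],"claw":1},{"slide":[-0.5,-2.5,0],"dr":[0,0,0],"claw":1},{"slide":[-0.5,-3.5,0],"dr":[0,0,0],"claw":1},{"slide":[-0.5,-2.5,0],"dr":[0,0,0],"claw":1},{"slide":[0,-1,0],"dr":[0,0,0],"claw":1},{"slide":[0,0,0],"dr":[0,0,0],"claw":1}])

```text
time_s: 18.08
ee_pos: [0.5517, 0.0983, 0.1959]
tool_rot: [0.523, 3.097, -0.0]
contact_force: [-0.1, -0.1, 0.6]
gripper_width: 0.0857
gripper_force: 0.0
```

Run:
```python
from h import *
im,d=get_image("scene")
cv2.imwrite("pics/a8.png",cv2.resize(im[135:195,135:215],(800,600),interpolation=2)[:,:,::-1])
P,uv,ok=cloud("scene",d,(155,140,200,192));P=P[ok&(np.hypot(P[:,0]-.5735,P[:,1]-.204)<.036)]
for lo,hi in ((.048,.062),(.064,.074),(.078,.088),(.088,.11)):
    k=(P[:,2]>lo)&(P[:,2]<hi);print(lo,k.sum(),P[k].mean(0).round(4),P[k][:,2].max().round(4))
```

```text
0.048 53 [0.5608 0.1851 0.0567] 0.062
0.064 57 [0.5586 0.1848 0.0689] 0.0737
0.078 74 [0.568  0.1967 0.0818] 0.0866
0.088 9 [0.5744 0.2018 0.0922] 0.0967
```

View pics/a8.png

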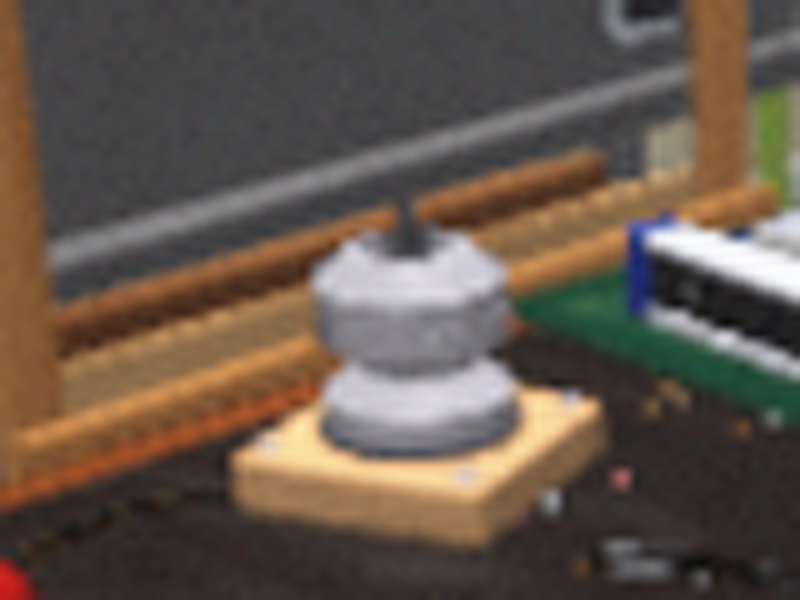

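The stack stands flat and aligned: crown to crown at crop (420,375), rim to rim at (410,310), arbor tip at (405,205) and dome crown at about 84 mm. The gripper is clear.

```bash
python3 -c "
from bench import *
print(job_done())"
```

```text
the job is handed in; nothing more can be done
None
```

The job is handed in: the cupped washer is on the arbor crown to crown and the domed washer sits rim to rim on top, both looking flat and centred in the last picture, with the gripper clear, at about 18 s of the 64 s allowed; no verdict was returned.

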